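Lock the kitchen-roll axle with its spring cotter

ROBOT

A 6-joint arm with a two-finger parallel gripper is mounted at the origin on a cart in front of the work surface, level with it; the furniture and walls round the work are solid. World frame = base frame: x ahead of the robot, y to its left, z up, the work surface at z = 0. Lengths are in m, angles in rad, forces in N, time in s.
With the tool pointing down it reaches from about 0.3 to 0.875 m from the base axis. Payload 6.4 kg.
Tool frame: the origin (TCP) lies on the centre line of the jaws, within the pads' length; the fingertips stand 25 mm ahead of it and the grasp point (between the pads) lies 6 mm ahead of it; z points along the fingers, y is the line along which they close (so a half turn about z gives the same grasp; the last joint's range is limited). The gripper opens to 85 mm and grips with 20 to 120 N. Pads are 22 mm wide; open, the fingers measure 114 mm over their backs; the gripper's body (76 mm by 85 mm) begins 54 mm behind the grasp point. The pads swing forward as they close: fully open they stand 13 mm farther back than shut.
Start: joints at [-1.413, 0.181, 1.607, -0, 1.354, -0.206], TCP at [0.205, -0.537, 0.256] pointing down, gripper open.
Joint ranges: [-2.99, 2.99], [-0.89, 2.07], [0.3, 2.58], [-1.14, 4.28], [0, 2.63], [-3.12, 3.12]. Speed limits (rad/s): [2.57, 2.57, 3.01, 3.14, 3.14, 3.14].

INTERFACE

Orientations are given as a unit quaternion [w, x, y, z].
In Python, from bench import get_obs, camera, hand_in, spot_in gives the robot as it stands.
- The arm moves only by the shell command python3 -m jog 'ROWS'. ROWS is JSON, one flat list of numbers, 7 for each row, row after row: the shift along the tool's x, y, z in m, then the turn, a rotation vector about the tool's x, y, z in rad, then the closure, from 0 (fully open) to 1 (shut). A call has 1 to 20 rows; each row is the pose to reach, as a shift and turn from the pose commanded when the call began, along the tool's axes at that moment; what a row does not reach only later rows make up. A row lasts 1/8 s, in which the tool goes at most 62.5 mm and 10.7 degrees, less where a joint would pass 70% of its speed; a pose out of reach is approached as far as the arm can. A call with a gripper value outside its range is refused whole. The fingers move at their own pace and stop on an object; the grip force is fixed at half the most. Time passes only in rows, so rows that repeat a pose let the fingers close. It gives the time, the measured TCP pose, the force, the opening and the grip force at its end, in the units of the state.
- get_obs(): the state, without advancing time (a new reading comes with each control period).
- camera(name): name is "side" or "top"; returns a dict with "frame" (420x560x3 uint8, red, green, blue), "mtx" (3x3 intrinsics, pixels), "distortion" ([k1, k2, p1, p2, k3] as OpenCV has them; the pictures are not rectified), "extrinsics" (4x4, takes a point from camera to world coordinates). Camera axes: x right, y up, looking along -z (the intrinsics and any distortion apply to the point x, -y, -z); pixel columns grow to the right and rows downward; lengths in m; the calibration is good to about 2 mm. A picture is of the moment at which its call begins. There is no depth.
- hand_in(): hands the job in; it is judged then, once.
Trained networks look in a picture, given as the dict that the camera call returned (one of the last four; its "shot" number tells which), for a name from the list of things; names that differ only in an ending like _2 or _b are one class to them, and where a whole thing is asked for, a point or a joint stands for the part that bears it (a point fixed in the world has none). Each returns a list of dicts, best first, with "confidence" (0 to 1); they miss things now and then, are a little off and sometimes report something else, mostly with a low value. They report only what shows in the picture. A call takes as long as a camera call. They do not tell look-alikes from the thing itself.
- spot_in(picture, name): "xyz" ([x, y, z] in m, in world coordinates, good to about 4 mm: the middle of the surface that is visible of it).
The state is a dict: "time_s": time; "q": joint angles; "dq": joint speeds; "joint_efforts": joint torques, N m; "eef_pos": TCP position; "eef_rot": TCP orientation; "wrist_force": force on the tool from outside, world axes, zero at the start; "torque": the same for the moment, N m; "opening": opening from 0.0 (shut) to 1.0 (fully open); "grasp_force": force on a finger pad.
Only numpy, scipy, OpenCV 4.12 (cv2) and the standard library are available. Lean on these libraries where they do the work, as an engineer would, in place of code of your own. Each camera call takes 0.05 s, during which the arm holds its last target. There are 200 camera calls.

TASK

Lock the axle of the kitchen-roll holder: take the spring cotter (the two-legged pin with the oblong grip) out of the wooden block and push its straight leg down through the hole in the flat end of the axle, with the bent leg beside the axle, until the bent leg has snapped under the edge and the stop plate is down on the steel. Let go, and leave the plain pin with the round knob standing in the block.

Things in the scene. Friction and masses are not known exactly. Their poses are not given: they have to be found in the camera images.
- holder: Kitchen-roll holder (fixed): wooden base and cheeks, steel axle 85 mm above the table, paper roll of radius 38 mm. Origin on the table right below the hole in the axle's flat end; y runs along the axle to the cheek (from y = 45 mm, 108 mm high) and the roll (from y = 66 mm, 123 mm high); x is across the axle. Under the flat end is only air.
- hole (a point): Middle of the mouth of the vertical hole, on the level upper face of the axle's flat steel end, 92 mm above the table. The flat end is 44 mm wide (x), 48 mm long (y), 14 mm thick; the hole in its middle is 14 mm wide, right through, with a 5 mm chamfer. x level across the axle, y level along it toward the roll.
- clip_grip (a point): Centre of the oblong dark wooden grip (43 mm in x, 18 in y, 30 high) of the spring cotter, loose, about 72 g, standing upright in a slot of the block; z up. Straight leg 15.5 mm toward -x (the side nearer the robot at first), ends 87 mm below this point; bent leg starts 15.5 mm toward +x, ends 71 to 75 mm below. To free it, lift straight up by 65 mm or more.
- clip_stop (a point): Point of the same cotter on the axis of its straight leg (7 mm round, 58 mm long below here) at the underside of the stop plate (44 x 20 x 4 mm): 15.5 mm toward -x and 29 mm below the grip's centre; same axes. The plate rests on the block at first. When the cotter is home this point lies on the mouth of the hole. Either half-turn fits.
- bow (a joint): Bending of the cotter's springy bent leg, in rad: 0 relaxed; 0.1 to 0.25 while it rides over a long edge of the flat end (takes a push of some 2 to 6 N), back near 0 once snapped under. Its axis is 31 mm from the straight leg, 19.5 mm at the inward kink 24 mm below the stop plate's underside, then flares to 33 mm at the tip.
- plain_grip (a point): Centre of the round dark knob (30 mm wide, 30 mm high) of the plain pin: same stop plate and straight leg as the cotter, knob right above the leg, no second leg. It stands in the other slot of the block, its leg 66 mm from the cotter's straight leg. A bystander: leave it there.
- stand: Wooden block (fixed), 74 mm (x) by 130 mm (y) by 70 mm high, origin under its centre, x pointing away from the robot, turned up to 0.4 rad. Its two slots lie 33 mm either side of the centre along y; each is 45 mm long in x and 12 mm wide. The pins' x axes lie along the block's x axis.
Things that resemble listed ones, but are neither listed nor needed, are in the scene too. Leave any orange or red look-alike of the part that bears clip_grip alone.

How it is judged:
At the end, for the whole second after the job is handed in: The cotter's stop plate is within 6 mm of the top of the axle's flat end, its leg within 10 mm of the hole's middle, upright within 0.2 rad, across the axle within 0.35 rad (either way round), its bent leg relaxed (under 0.1 rad), released; the plain pin is within 30 mm of its start (horizontal distance between clip_stop and hole below 0.01 m and z of clip_stop in the frame of hole between -0.006 and 0.006 m and angle between clip_stop's own z axis and vertical below 0.2 rad and angle between the x axis of clip_stop and the x axis of hole, either way round below 0.35 rad and value of joint bow below 0.1 rad and distance of plain_grip from where it was at the start of the episode below 0.03 m); the robot touches nothing.
It fails at once if the plain pin is pulled from its slot (distance of plain_grip from where it was at the start of the episode above 0.05 m).
It also fails if it takes over 38 s, if anything falls off the work surface, if the arm or the gripper's body presses on something with over 40 N, if the wrist force passes 120 N, or if a joint passes its speed limit or range.

## Working session

There is one attempt and no reset: what is moved stays moved. The work goes in short steps, Python scripts to look and compute and a shell command to move; the robot and the scene stay as the last step left them, time stands still between calls to the robot, and variables do not carry over. Pictures are saved under pics/ and viewed, at most 10 in all, crops included, and the job is handed in when it is done.

```bash
mkdir -p pics
cat > h.py <<'E'
import numpy as np, cv2
from bench import get_obs, camera, hand_in, spot_in
from scipy.spatial.transform import Rotation as R
def rot(q): return R.from_quat([q[1],q[2],q[3],q[0]])
def save(c,n): cv2.imwrite('pics/'+n,cv2.cvtColor(c['frame'],cv2.COLOR_RGB2BGR))
def proj(c,P):
    E=np.array(c['extrinsics']);p=(np.atleast_2d(P)-E[:3,3])@E[:3,:3]
    p=p*[1,-1,-1]
    return cv2.projectPoints(p,np.zeros(3),np.zeros(3),np.array(c['mtx']),np.array(c['distortion'],float))[0].reshape(-1,2)
def ray(c,uv):
    u=cv2.undistortPoints(np.array(uv,float).reshape(-1,1,2),np.array(c['mtx']),np.array(c['distortion'],float)).reshape(-1,2)
    E=np.array(c['extrinsics']);d=np.c_[u[:,0],-u[:,1],-np.ones(len(u))]@E[:3,:3].T
    return E[:3,3],d
def atz(c,uv,z):
    o,d=ray(c,uv);return o+d*((z-o[2])/d[:,2])[:,None]
E
python3 - <<'E'
from h import *
np.set_printoptions(precision=4,suppress=True)
for n in('top','side'):
    c=camera(n);save(c,n+'1.png');print(n,np.array(c['extrinsics']).tolist())
    for t in('clip_grip','plain_grip','stand','hole','holder','clip_stop'):
        for d in spot_in(c,t)[:3]: print(t,np.round(d['xyz'],4),round(d['confidence'],2),proj(c,d['xyz'])[0].round())
o=get_obs();print(o)
E
```

```text
top [[-0.006321252312520222, 0.9870279551234075, -0.16042399313726788, 0.4125963224069407], [-0.999518482096365, -0.011110112725192026, -0.028971871582834412, -0.18441540539483176], [-0.030378375812083473, 0.16016360760215861, 0.9866229133173837, 0.9337778087134084], [0.0, 0.0, 0.0, 1.0]]
clip_grip [ 0.6081 -0.3388  0.019 ] 0.96 [360. 191.]
clip_grip [ 0.4358 -0.4379  0.0142] 0.78 [408. 269.]
clip_grip [ 0.4637 -0.2638  0.1118] 0.58 [331. 254.]
plain_grip [ 0.4677 -0.1966  0.1028] 0.77 [297. 252.]
stand [ 0.4782 -0.231   0.0696] 0.81 [313. 248.]
hole [0.4637 0.1237 0.1042] 0.87 [137. 255.]
holder [0.4658 0.1185 0.1026] 0.61 [140. 254.]
holder [ 0.4627 -0.2636  0.1108] 0.59 [331. 254.]
clip_stop [ 0.4333 -0.4388  0.0186] 0.97 [409. 270.]
clip_stop [ 0.4634 -0.2638  0.1092] 0.59 [331. 254.]
clip_stop [ 0.6104 -0.3367  0.0156] 0.56 [358. 190.]
side [[-0.9992634364351345, -0.010616917346486301, -0.036876356516114595, 0.47296325715746923], [-0.029198853251849944, -0.41318438657026235, 0.9101791525097315, 0.9643527476883278], [-0.024900031578747872, 0.9105854950308697, 0.41257004819395626,
[... 288 characters left out ...]
6. 303.]
holder [0.4683 0.2317 0.0945] 0.59 [299. 299.]
clip_stop [ 0.4729 -0.2586  0.095 ] 0.49 [295. 191.]
clip_stop [ 0.6057 -0.333   0.0112] 0.48 [249. 209.]
clip_stop [ 0.4224 -0.4319  0.0159] 0.42 [312. 193.]
{'time_s': 0.7, 'q': array([-1.4133,  0.1808,  1.607 , -0.    ,  1.3538, -0.2063]), 'dq': array([-0.0004,  0.0013,  0.0003,  0.    , -0.0012, -0.    ]), 'joint_efforts': array([ -0.0003, -44.4719, -35.1614,  -0.0002,   0.0007,  -0.    ]), 'eef_pos': array([ 0.2046, -0.5374,  0.2563]), 'eef_rot': array([ 0.    ,  0.9835,  0.1809, -0.    ]), 'wrist_force': array([0.0103, 0.6095, 0.249 ]), 'torque': array([ 0.0131, -0.0029,  0.0059]), 'grasp_force': 0.0, 'opening': 1.000755380841381}
```

View pics/top1.png

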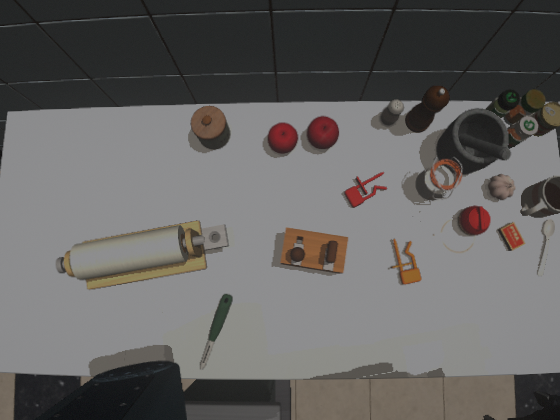

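View pics/side1.png

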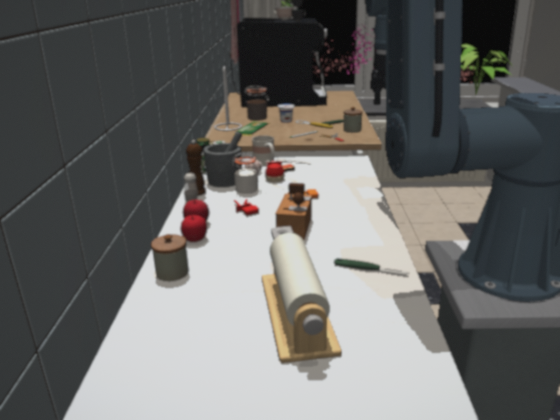

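The top view shows the cotter in the block near (331,252), the plain pin at (297,253), and the axle's flat end at about (215,238). The orange and red look-alikes are at (408,270) and (362,190). I'll zoom in.

Run:
```python
import cv2
i=cv2.imread('pics/top1.png')
a=cv2.resize(i[205:285,165:365],None,fx=4,fy=4,interpolation=cv2.INTER_CUBIC);cv2.imwrite('pics/z1.png',cv2.convertScaleAbs(a,alpha=1.3))
```

```text
(no output)
```

View pics/z1.png

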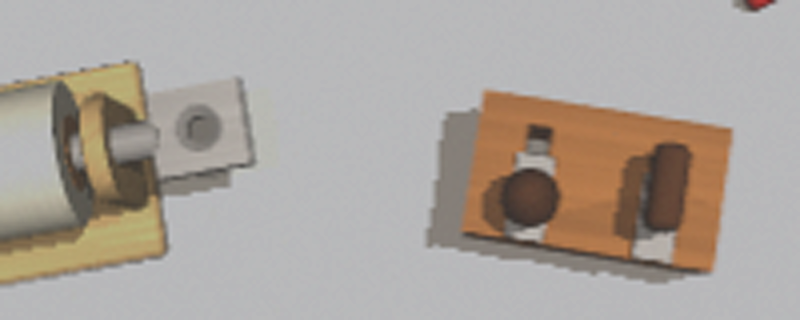

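The zoom shows the hole at about crop (199,127), the flat end's outer edge from (242,77) to (255,163), and the block's corners. The cotter's grip top is at about (670,187), lying along the block's x axis.

Run:
```python
from h import *
np.set_printoptions(precision=4,suppress=True)
c=camera('top')
f=lambda L:[(165+(u-1.5)/4,205+(v-1.5)/4) for u,v in L]
B=atz(c,f([(485,91),(732,129),(711,272),(464,235)]),.07);C=B.mean(0)
ax=(B[0]+B[1]-B[2]-B[3]);ay=(B[0]+B[3]-B[1]-B[2])
print(B,'C',C,'yaws',np.arctan2(ax[1],ax[0]),np.arctan2(-ay[0],ay[1]))
print('sides',np.linalg.norm(B-np.roll(B,1,0),axis=1))
y=(np.arctan2(ax[1],ax[0])+np.arctan2(-ay[0],ay[1]))/2;X=np.array([np.cos(y),np.sin(y),0]);Y=np.array([-X[1],X[0],0])
G=atz(c,f([(671,187)]),.114)[0];print('grip',G,'in block',(G-C)@X,(G-C)@Y)
G=atz(c,f([(530,197)]),.112)[0];print('knob',G,'in block',(G-C)@X,(G-C)@Y)
S=atz(c,f([(637,232),(632,258),(672,263)]),.074);print('plate',[((s-C)@X,(s-C)@Y) for s in S])
H=atz(c,f([(199,127)]),.092)[0];print('hole',H)
F=atz(c,f([(242,77),(255,163),(165,180),(150,92)]),.092)
e=F[0]-F[1];print('flat x yaw',np.arctan2(e[1],e[0]),np.linalg.norm(e));
e=F[2]-F[1];print('y yaw-90',np.arctan2(-e[0],e[1])); e=F[3]-F[0];print(np.arctan2(-e[0],e[1]))
print('outer mid',(F[0]+F[1])/2)
o=get_obs();print(rot(o['eef_rot']).as_matrix())
```

```text
[[ 0.5217 -0.1751  0.07  ]
 [ 0.5007 -0.302   0.07  ]
 [ 0.4279 -0.2891  0.07  ]
 [ 0.4477 -0.1637  0.07  ]] C [ 0.4745 -0.2325  0.07  ] yaws -0.16364929428666256 -0.16086953239289417
sides [0.0749 0.1285 0.074  0.1269]
grip [ 0.4683 -0.2655  0.114 ] in block -0.0008393806030137182 -0.033588187629148454
knob [ 0.4642 -0.197   0.112 ] in block -0.015906412523052714 0.033325959296232284
plate [(np.float64(-0.022743134034021187), np.float64(-0.023147406012268675)), (np.float64(-0.03611585570982869), np.float64(-0.022488966647750876)), (np.float64(-0.03553615689095504), np.float64(-0.04283638812025353))]
hole [ 0.502  -0.0306  0.092 ]
flat x yaw 0.1619630849121385 0.04431652020270786
y yaw-90 0.17939691975107844
0.15269753579794515
outer mid [ 0.5055 -0.0558  0.092 ]
[[ 0.9345  0.3559  0.    ]
 [ 0.3559 -0.9345 -0.0001]
 [-0.      0.0001 -1.    ]]
```

```bash
python3 -m jog '[0.344,-0.160,0.04,0,0,0.526,0.5, 0.344,-0.160,0.04,0,0,0.526,0.5, 0.344,-0.160,0.04,0,0,0.526,0.5, 0.344,-0.160,0.04,0,0,0.526,0.5, 0.344,-0.160,0.04,0,0,0.526,0.5, 0.344,-0.160,0.04,0,0,0.526,0.5, 0.344,-0.160,0.04,0,0,0.526,0.5, 0.344,-0.160,0.04,0,0,0.526,0.5, 0.344,-0.160,0.04,0,0,0.526,0.5, 0.344,-0.160,0.04,0,0,0.526,0.5, 0.344,-0.160,0.04,0,0,0.526,0.5, 0.344,-0.160,0.04,0,0,0.526,0.5]'
python3 - <<'E'
from h import *
np.set_printoptions(precision=4,suppress=True)
o=get_obs();p=o['eef_pos'];M=rot(o['eef_rot']).as_matrix();print(p,M,o['opening'])
print('to grip',M.T@(np.array([.469,-.265,.106])-p))
c=camera('top');save(c,'t2.png')
E
```

```text
time_s: 2.25
eef_pos: [0.4689, -0.2659, 0.2164]
eef_rot: [0.0, 0.997, -0.082, 0.0]
wrist_force: [0.3, 0.4, -0.3]
opening: 0.5
grasp_force: 0.0
[ 0.4689 -0.2659  0.2164] [[ 0.9867 -0.1625  0.0001]
 [-0.1625 -0.9867 -0.0001]
 [ 0.0001  0.0001 -1.    ]] 0.5002687505979948
to grip [-0.     -0.0009  0.1104]
```

```bash
python3 -m jog '[0,-0.001,0.04,0,0,0,0.5, 0,-0.001,0.07,0,0,0,0.5, 0,-0.001,0.09,0,0,0,0.5, 0,-0.001,0.11,0,0,0,0.5, 0,-0.001,0.11,0,0,0,0.5, 0,-0.001,0.11,0,0,0,0.5]'; python3 -m jog '[0,0,0,0,0,0,0.7, 0,0,0,0,0,0,0.8, 0,0,0,0,0,0,1, 0,0,0,0,0,0,1, 0,0,0,0,0,0,1, 0,0,0,0,0,0,1]'
```

```text
time_s: 3.05
eef_pos: [0.4697, -0.2648, 0.107]
eef_rot: [0.0, 0.997, -0.081, 0.0]
wrist_force: [-1.0, -0.4, 0.6]
opening: 0.5
grasp_force: 0.0
time_s: 3.8
eef_pos: [0.4699, -0.265, 0.1074]
eef_rot: [0.001, 0.997, -0.081, 0.001]
wrist_force: [-0.8, 0.9, 6.7]
opening: 0.204
grasp_force: 58.7
```

```bash
python3 -m jog '[0,0,-0.015,0,0,0,1, 0,0,-0.03,0,0,0,1, 0,0,-0.05,0,0,0,1, 0,0,-0.075,0,0,0,1, 0,0,-0.1,0,0,0,1, 0,0,-0.125,0,0,0,1, 0,0,-0.125,0,0,0,1, 0,0,-0.125,0,0,0,1]'
python3 - <<'E'
from h import *
np.set_printoptions(precision=4,suppress=True)
o=get_obs();p=o['eef_pos'];M=rot(o['eef_rot']).as_matrix();print(p,o['opening'],o['wrist_force'])
print('to pre',M.T@(np.array([.5173,-.0281,.235])-p))
c=camera('top');save(c,'t3.png');s=camera('side')
i=cv2.resize(c['frame'][200:300,180:380],None,fx=4,fy=4,interpolation=cv2.INTER_CUBIC)
a=s['frame'][110:210,220:420];a=cv2.resize(a,None,fx=2,fy=2);i=np.vstack([i,np.hstack([a,a*0])])
cv2.imwrite('pics/z3.png',cv2.cvtColor(i,cv2.COLOR_RGB2BGR))
E
```

```text
time_s: 4.8
eef_pos: [0.469, -0.2641, 0.2308]
eef_rot: [-0.0, 0.997, -0.081, -0.0]
wrist_force: [-0.2, 0.2, -1.0]
opening: 0.204
grasp_force: 58.5
[ 0.469  -0.2641  0.2308] 0.2037260306328624 [-0.2233  0.1638 -1.003 ]
to pre [ 0.0095 -0.2407 -0.0041]
```

View pics/z3.png

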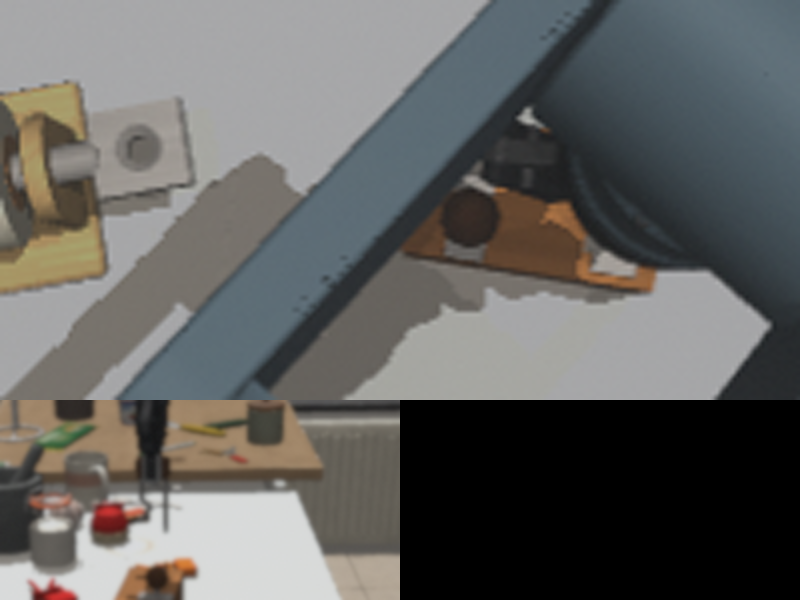

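```bash
python3 -m jog '[0.002,-0.04,-0.004,0,0,-0.05,1, 0.003,-0.08,-0.004,0,0,-0.11,1, 0.005,-0.12,-0.004,0,0,-0.17,1, 0.007,-0.16,-0.004,0,0,-0.23,1, 0.008,-0.2,-0.004,0,0,-0.28,1, 0.0095,-0.225,-0.004,0,0,-0.327,1, 0.0095,-0.241,-0.004,0,0,-0.327,1, 0.0095,-0.241,-0.004,0,0,-0.327,1, 0.0095,-0.241,-0.004,0,0,-0.327,1, 0.0095,-0.241,-0.004,0,0,-0.327,1]'
python3 - <<'E'
from h import *
np.set_printoptions(precision=4,suppress=True)
o=get_obs();p=o['eef_pos'];M=rot(o['eef_rot']).as_matrix();print(p,M[:,0])
print('to hole',M.T@(np.array([.5173,-.0281,.127])-p))
s=camera('side');c=camera('top')
X=np.array([np.cos(.165),np.sin(.165),0]);g=p-[0,0,.0075]
P=[g-.0155*X-[0,0,.029],g-.0155*X-[0,0,.087],g+.0155*X-[0,0,.029],[.502,-.0306,.092],g]
print(proj(s,P))
x0,y0=180,150
a=cv2.resize(s['frame'][y0:y0+140,x0+20:x0+180],None,fx=4,fy=4,interpolation=cv2.INTER_CUBIC)
for q in proj(s,P): cv2.circle(a,tuple(int(v) for v in ((q-[x0+20,y0])*4+1.5)),2,(255,0,0),-1)
cv2.imwrite('pics/z4.png',cv2.cvtColor(a,cv2.COLOR_RGB2BGR))
for t in('clip_grip','clip_stop','hole'):
  for k in(s,c):
    for d in spot_in(k,t)[:2]: print(t,np.round(d['xyz'],4),round(d['confidence'],2),proj(k,d['xyz'])[0].round())
E
```

```text
time_s: 6.15
eef_pos: [0.5175, -0.0291, 0.2352]
eef_rot: [0.0, 0.997, 0.082, -0.0]
wrist_force: [-0.3, 0.9, -0.9]
opening: 0.205
grasp_force: 58.7
[ 0.5175 -0.0291  0.2352] [ 0.9867  0.1625 -0.0002]
to hole [-0.0001 -0.001   0.1082]
[[281.5397 186.7594]
 [282.1065 211.6341]
 [267.0148 187.8357]
 [282.6656 231.9162]
 [273.9145 174.4286]]
clip_grip [ 0.5181 -0.0255  0.2036] 0.97 [274. 186.]
clip_grip [ 0.611  -0.3293  0.0148] 0.67 [246. 209.]
clip_grip [ 0.6077 -0.3374  0.0182] 0.88 [359. 191.]
clip_grip [ 0.4331 -0.4378  0.0144] 0.82 [408. 270.]
clip_stop [ 0.6055 -0.3352  0.0106] 0.78 [249. 209.]
clip_stop [ 0.5172 -0.0242  0.2025] 0.71 [274. 186.]
clip_stop [ 0.6097 -0.3349  0.0163] 0.79 [358. 190.]
clip_stop [ 0.4316 -0.4384  0.0172] 0.78 [408. 270.]
hole [0.4757 0.2382 0.0881] 0.85 [295. 304.]
hole [0.4638 0.1709 0.1025] 0.7 [115. 255.]
```

View pics/z4.png

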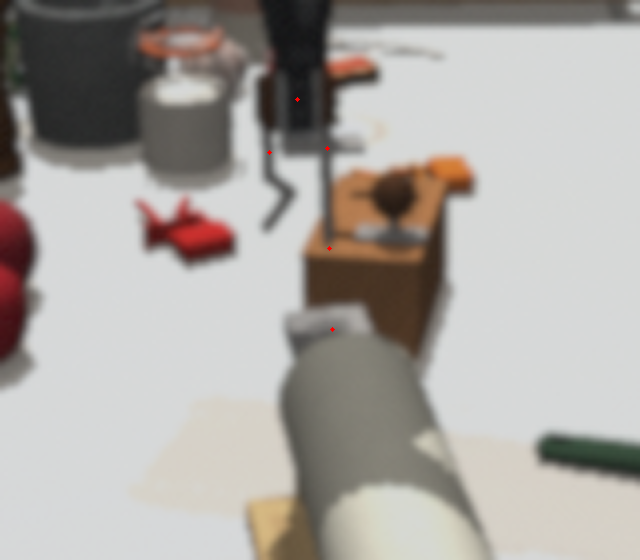

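The side view confirms the held cotter. Its straight leg runs from crop (327,150) to (329,243), which matches the projection, with the bent leg at (270,225) on the +x side. The hole lies straight below the leg, so I'll lower until the tip is just inside it.

```bash
python3 -m jog '[0,-0.001,0.02,0,0,0,1, 0,-0.001,0.035,0,0,0,1, 0,-0.001,0.045,0,0,0,1, 0,-0.001,0.052,0,0,0,1, 0,-0.001,0.058,0,0,0,1, 0,-0.001,0.064,0,0,0,1, 0,-0.001,0.064,0,0,0,1, 0,-0.001,0.064,0,0,0,1]'
```

```text
time_s: 7.55
eef_pos: [0.5177, -0.0272, 0.1716]
eef_rot: [0.0, 0.997, 0.082, 0.0]
wrist_force: [-0.2, -0.4, -0.4]
opening: 0.204
grasp_force: 58.7
```

```bash
python3 -m jog '[0,0,0.006,0,0,0,1, 0,0,0.011,0,0,0,1, 0,0,0.016,0,0,0,1, 0,0,0.021,0,0,0,1, 0,0,0.026,0,0,0,1, 0,0,0.03,0,0,0,1, 0,0,0.034,0,0,0,1, 0,0,0.038,0,0,0,1, 0,0,0.041,0,0,0,1, 0,0,0.041,0,0,0,1, 0,0,0.041,0,0,0,1]'
```

```text
time_s: 8.93
eef_pos: [0.5174, -0.0272, 0.1303]
eef_rot: [-0.0, 0.997, 0.082, -0.0]
wrist_force: [-1.4, 0.9, -0.2]
opening: 0.202
grasp_force: 58.8
```

```bash
python3 -m jog '[0,0,0.001,0,0,0,1, 0,0,0.002,0,0,0,1, 0,0,0.002,0,0,0,1]';python3 -m jog '[0,0,0.001,0,0,0,1, 0,0,0.002,0,0,0,1, 0,0,0.002,0,0,0,1]'
```

```text
time_s: 9.3
eef_pos: [0.5176, -0.0272, 0.1294]
eef_rot: [0.0, 0.997, 0.082, 0.0]
wrist_force: [-3.9, 2.3, 8.5]
opening: 0.205
grasp_force: 60.2
time_s: 9.68
eef_pos: [0.5177, -0.0272, 0.1293]
eef_rot: [0.0, 0.997, 0.083, 0.0]
wrist_force: [-11.4, 2.9, 25.6]
opening: 0.204
grasp_force: 62.7
```

Contact is firm at z 0.129, where the plate should seat. I'll back off the preload slightly, open partway and retreat.

```bash
python3 -m jog '[0,0,-0.002,0,0,0,1, 0,0,-0.003,0,0,0,1]'; python3 -m jog '[0,0,0,0,0,0,0.7, 0,0,0,0,0,0,0.6, 0,0,0,0,0,0,0.6, 0,0,0,0,0,0,0.6, 0,0,-0.03,0,0,0,0.6, 0,0,-0.07,0,0,0,0.6, 0,0,-0.12,0,0,0,0.6, -0.05,0.05,-0.15,0,0,0,0.6, -0.1,0.1,-0.15,0,0,0,0.6, -0.15,0.15,-0.15,0,0,0,0.6, -0.15,0.15,-0.15,0,0,0,0.6, -0.15,0.15,-0.15,0,0,0,0.6]'
python3 - <<'E'
from h import *
np.set_printoptions(precision=4,suppress=True)
s=camera('side');c=camera('top')
X=np.array([np.cos(.165),np.sin(.165),0])
for k,n in((s,'side'),(c,'top')):
    for t in('clip_grip','clip_stop','plain_grip'):
        for d in spot_in(k,t)[:3]: print(n,t,np.round(d['xyz'],4),round(d['confidence'],2),proj(k,d['xyz'])[0].round())
H=np.array([.502,-.0306,.092]);g=H+.0155*X+[0,0,.044]
print(proj(c,[g,H]),proj(s,[g,H]))
a=cv2.resize(c['frame'][200:290,180:340],None,fx=5,fy=5,interpolation=cv2.INTER_CUBIC)[:,:800]
b=cv2.resize(s['frame'][200:250,230:350],None,fx=3,fy=3,interpolation=cv2.INTER_CUBIC)
i=np.zeros((600,800,3),np.uint8);i[:450]=a;i[450:,:360]=b
cv2.imwrite('pics/z5.png',cv2.cvtColor(i,cv2.COLOR_RGB2BGR))
E
```

```text
time_s: 9.93
eef_pos: [0.5176, -0.0272, 0.1295]
eef_rot: [0.0, 0.997, 0.082, 0.0]
wrist_force: [0.1, -0.0, -0.4]
opening: 0.199
grasp_force: 58.7
time_s: 11.42
eef_pos: [0.3932, -0.2012, 0.2795]
eef_rot: [0.0, 0.997, 0.08, 0.0]
wrist_force: [0.8, -0.1, -0.5]
opening: 0.401
grasp_force: 0.0
side clip_grip [ 0.6107 -0.3305  0.0119] 0.71 [247. 209.]
side clip_grip [ 0.5146 -0.0222  0.1145] 0.62 [277. 224.]
side clip_grip [ 0.4239 -0.4374  0.0149] 0.57 [312. 193.]
side clip_stop [ 0.6058 -0.3329  0.012 ] 0.81 [248. 209.]
side clip_stop [ 0.5188 -0.0226  0.1136] 0.69 [275. 225.]
side clip_stop [ 0.4242 -0.4379  0.0141] 0.42 [312. 193.]
side plain_grip [ 0.4679 -0.1947  0.0954] 0.66 [298. 201.]
top clip_grip [ 0.6055 -0.3377  0.0167] 0.86 [359. 192.]
top clip_grip [ 0.4335 -0.4365  0.014 ] 0.65 [407. 270.]
top clip_grip [ 0.5092 -0.0319  0.1284] 0.64 [212. 231.]
top clip_stop [ 0.4353 -0.4387  0.0165] 0.92 [408. 269.]
top clip_stop [ 0.5115 -0.0337  0.1301] 0.89 [213. 229.]
top clip_stop [ 0.6095 -0.3361  0.0151] 0.87 [358. 191.]
[[209.0926 226.1146]
 [214.3662 236.3916]] [[275.1704 214.3789]
 [282.6656 231.9162]]
```

View pics/z5.png

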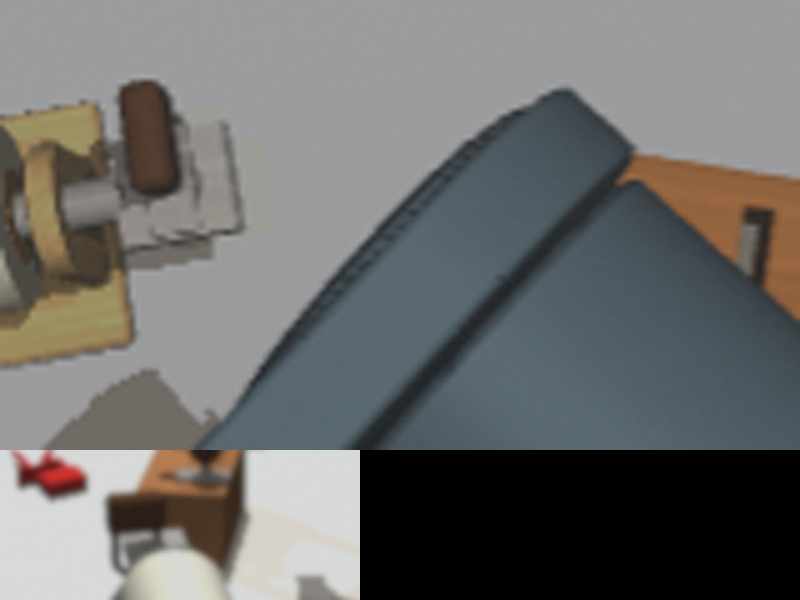

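The top view shows the grip at pixel (209,227), against a predicted (209,226) for home, with the plate flat on the steel. The plain pin is still in the block. The seating height also agrees exactly: TCP 0.1294 expected, 0.1295 measured.

```bash
python3 -c "from bench import hand_in; print(hand_in())"
```

```text
the job is handed in; nothing more can be done
None
```

I pushed the cotter home through the axle hole, let go of it and handed the job in at about 11.5 s. The plate seated at the expected height, the last pictures agree with that, and the plain pin still stands in the block; the verdict itself was not shown.

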